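Seat the slat and press the hold-down lever through the guard window

ROBOT

A 6-joint arm with a two-finger parallel gripper is mounted at the origin on the work surface. World frame = base frame: x ahead of the robot, y to its left, z up, the work surface at z = 0. Lengths are in m, angles in rad, forces in N, time in s.
With the tool pointing down it reaches from about 0.375 to 0.9 m from the base axis. Payload 3.1 kg.
Tool frame: the origin (TCP) lies on the centre line of the jaws, within the pads' length; the fingertips stand 19 mm ahead of it and the grasp point (between the pads) is the TCP; z points along the fingers, y is the line along which they close (so a half turn about z gives the same grasp; the last joint's range is limited). The gripper opens to 85 mm and grips with 20 to 120 N. Pads are 22 mm wide; open, the fingers measure 114 mm over their backs; the gripper's body (76 mm by 85 mm) begins 54 mm behind the grasp point. The pads swing forward as they close: fully open they stand 13 mm farther back than shut.
Start: joints at [-1.349, 0.527, 1.433, -0, 1.181, -0.178], TCP at [0.244, -0.575, 0.25] pointing down, gripper open.
Joint ranges: [-3.08, 3.08], [-0.75, 2.2], [0.22, 2.44], [-1.43, 4.57], [0, 2.65], [-2.85, 2.85]. Speed limits (rad/s): [2.79, 2.79, 3.14, 3.14, 3.14, 3.14].

INTERFACE

Orientations are given as a unit quaternion [x, y, z, w].
In Python, from station import manip gives the robot as it stands.
- The arm moves only by the tool servo_tool, never from a script. Its argument "rows" is a list that holds one entry, the list of rows, each a list of 7 numbers: the turn, a rotation vector about the tool's x, y, z in degrees, then the shift along the tool's x, y, z in m, then the gripper command: -1 is shut, 1 is fully open, values between are in proportion. In form: [[[wx, wy, wz, tx, ty, tz, jaw], ...]]. A call has 1 to 8 rows; each row shifts and turns the commanded pose from where the row before left it, along the tool's axes as they then stand; what a row does not reach is not made up. A row lasts 1/12 s, in which the tool goes at most 41.7 mm and 7.16 degrees, less where a joint would pass 70% of its speed; a pose out of reach is approached as far as the arm can. A call is refused whole if a number of a shift passes 0.0417 or a number of a turn 7.16, either way. A call with a gripper value outside its range is refused whole. The fingers move at their own pace and stop on an object; "squeeze" is the grip in N (left out, the last holds). Time passes only in rows, so rows that do not move let the fingers close. It gives the time, the measured TCP pose, the force, the opening and the grip force at its end, in the units of the state.
- manip.sense(): the state, without advancing time (a new reading comes with each control period).
- manip.snapshot(name): name is "scene" or "side" or "wrist"; returns the picture (420x560x3 uint8, blue, green, red); there is no depth.
- manip.camera_info(name): a dict with "K" (3x3 intrinsics, pixels), "k1" (the pictures are not rectified: a ray, as slopes to the right and down, at radius r is drawn at 1 + k1 r^2 times it, then the intrinsics apply), "camera_from_world" (4x4, takes a point from world to camera coordinates). Camera axes: x right, y down, z forward; pixel columns grow to the right and rows downward; lengths in m; the calibration is good to about 2 mm. A picture is of the moment at which its call begins: read the wrist's pose just before it. camera_info takes no time and is no camera call; for the wrist camera it gives the pose at the moment of the call.
- manip.sign_off(): hands the job in; it is judged then, once.
The state is a dict: "t": time; "q": joint angles; "qd": joint speeds; "tau": joint torques, N m; "tcp_pos": TCP position; "tool_rot": TCP orientation; "force": force on the tool from outside, world axes, zero at the start; "ft_torque": the same for the moment, N m; "finger_gap": opening from 0.0 (shut) to 1.0 (fully open); "gripper_force": force on a finger pad.
Only numpy, scipy, OpenCV 4.12 (cv2) and the standard library are available. Lean on these libraries where they do the work, as an engineer would, in place of code of your own. Each camera call takes 0.05 s, during which the arm holds its last target. There are 200 camera calls.

TASK

Get the wooden slat ready for boring: with the fingertips push it along its channel until its front end is fully home against the machine's steel end stop, then reach down through the window in the yellow guard and press the red lever pad all the way down, so that it stays down. Do not touch the yellow guard at any time, do not lift the slat out of its channel, and leave the mallet, glue bottle and pencil tin where they are.

Things in the scene. Friction and masses are not known exactly. Their poses are not given: they have to be found in the camera images.
- machine: Fixed green horizontal boring machine. Origin: at table height, under the channel's centre line and the guard's middle. y runs along the channel to the end stop, z up. Bed top 20 mm above the table: 260 x 260 mm about the origin, plus an aluminium tongue 100 mm wide out to y = -330 mm. Channel rails, 14 mm high, at x = +-22..30, y = -150..90 mm; from y = -150 outward only the slat is on the bed.
- guard: Fixed yellow sheet guard over the channel and lever; origin and axes of the machine. Its level top plate spans x = -122..+100, y = -82..+82 mm, top face 126 mm above the table (screw heads 3 mm more), 4 mm thick, with skirts on three sides. Must never be touched.
- window (a point): Centre of the rectangular window in the guard's top plate, at the height of its top face; machine axes. The window measures 94 mm along x and 100 mm along y, edged with a black line. It lies at x = -45, y = 0, z = 126 mm of the machine.
- lever_pad (a point): Middle of the top face of the red lever pad (44 mm along x, 50 mm along y) under the window. It starts about 12 to 18 mm below the guard's top face; fully down it is 38 mm below it (88 mm above the table), at x = -45, y = 0 of the machine. It moves almost straight down; the lever's pivot is at x = +75, z = 78 mm.
- lever (a joint): Angle of the hold-down lever in rad: 0 raised, 0.22 fully pressed down (solid end of travel); it starts between 0 and 0.05. Stiff hinge without a spring: pressing takes about 4 to 8 N at the pad, and it stays where it is left.
- slat: Loose pale wooden slat 40 mm wide (x), 280 mm long (y), 25 mm thick, about 0.18 kg, lying on the bed in the channel (2 mm play each side). Origin: centre of its underside; y points along its length to the end stop.
- slat_nose (a point): Middle of the lower edge of the slat's front end, which must meet the end stop. It starts 30 to 70 mm short of it.
- slat_tail (a point): Centre of the slat's rear end face, 12.5 mm above the bed, standing out of the guard on the in-feed tongue. This is the face to push on, towards the machine's +y. When home it is at y = -190 mm of the machine.
- stop (a point): Foot of the steel end stop's near face on the channel's centre line, at bed height: x = 0, y = +90, z = 20 mm of the machine, same axes. The green motor (top 137 mm above the table) lies beyond it.
- mallet: Bystander: wooden mallet lying on the table beyond the in-feed tongue (machine +x side); head 60 x 110 x 60 mm, origin under the head's centre; handle 24 mm thick, reaching 200 mm from the origin along its -x.
- glue: Bystander: glue bottle standing on the table beyond the machine, 56 mm across, 140 mm tall; origin at its foot.
- tin: Bystander: blue tin with pencils standing on the table beyond the machine, 64 mm across, 85 mm tall, pencils to 136 mm; origin at its foot.

How it is judged:
On the way, in this order (a step that is already met when the one before it is completed fails the run):
1. the slat is home against the end stop (gap under 4 mm) while the lever is still up (y of slat_nose in the frame of stop above -0.004 m and value of joint lever below 0.1 rad), for 0.2 s.
2. the fingers press the lever down to its end (value of joint lever above 0.19 rad and contact force between the fingers and lever above 0.5 N), for 0.05 s.
At the end, for the whole second after the job is handed in: The slat lies flat in its channel at rest with its front end within 4 mm of the end stop, and the lever stays pressed down (over 0.19 of 0.22 rad) (value of joint lever above 0.19 rad and y of slat_nose in the frame of stop above -0.004 m and height (world z) of slat below 0.026 m and angle between slat's own z axis and vertical below 0.05 rad and linear speed of slat below 0.01 m/s); the robot touches nothing.
It fails at once if the robot touches the yellow guard (contact force between any of the fingers, the arm and guard above 0.3 N).
It fails at once if the slat is lifted or tipped (height (world z) of slat above 0.03 m or angle between slat's own z axis and vertical above 0.12 rad).
It fails at once if a bystander is moved or tipped (distance of any of mallet, glue, tin from where it was at the start of the episode above 0.015 m or angle between any of glue, tin's own z axis and vertical above 0.3 rad).
It also fails if it takes over 48 s, if anything falls off the work surface, if the arm or the gripper's body presses on something with over 40 N, if the wrist force passes 120 N, or if a joint passes its speed limit or range.

## Working session

There is one attempt and no reset: what is moved stays moved. The work goes in short steps, Python scripts to look and compute and a tool call to move; the robot and the scene stay as the last step left them, time stands still between calls to the robot, and variables do not carry over. Pictures are saved under pics/ and viewed, at most 10 in all, crops included, and the job is handed in when it is done.

Besides the shell and the picture viewer there is one more tool, called by a JSON object that holds its "api" and its "payload", one argument or row to a line. servo_tool: Moves the arm, as the interface text tells. Its arguments: {"type":"object","properties":{"rows":{"type":"array","items":{"type":"array","items":{"type":"array","items":{"type":"number"}}}},"squeeze":{"type":"number"}},"required":["rows"]}

```bash
mkdir -p pics; ls
python3 - <<'E'
from station import manip
import cv2,numpy as np
for n in("scene","side"):
    cv2.imwrite(f"pics/{n}0.png",manip.snapshot(n)); c=manip.camera_info(n); print(n,c)
s=manip.sense(); print(s)
E
```

```text
pics
scene {'K': array([[476.70646894,   0.        , 271.74387931],
       [  0.        , 476.70646894, 209.04511711],
       [  0.        ,   0.        ,   1.        ]]), 'k1': -0.10002872187886722, 'camera_from_world': array([[-0.88314279,  0.46899185,  0.01026954,  0.51529415],
       [ 0.37109112,  0.71184628, -0.59629376, -0.20213155],
       [-0.28696725, -0.5228016 , -0.80270062,  1.04232052],
       [ 0.        ,  0.        ,  0.        ,  1.        ]])}
side {'K': array([[519.55616075,   0.        , 278.81110224],
       [  0.        , 519.55616075, 218.24505058],
       [  0.        ,   0.        ,   1.        ]]), 'k1': -0.11869878050727338, 'camera_from_world': array([[-0.98716956, -0.15862876, -0.01825338,  0.64300956],
       [-0.09845546,  0.69469384, -0.71253561,  0.10655354],
       [ 0.12570915, -0.70159631, -0.70139848,  1.11447403],
       [ 0.        ,  0.        ,  0.        ,  1.        ]])}
{'t': 0.1, 'q': array([-1.34847744e+00,  5.28387687e-01,  1.43375488e+00,  1.15989253e-05,
        1.18138881e+00, -1.78517048e-01]), 'qd': array([ 5.30787893e-04, -2.52724973e-03, -2.34448046e-03,  3.23682465e-05,
       -5.84242209e-04, -5.20712195e-04]), 'tau': array([-3.12897100e-04, -4.43305492e+01, -1.78586823e+01, -2.44161974e-04,
        3.88031738e-03,  1.67609653e-05]), 'tcp_pos': array([ 0.2437549 , -0.57486348,  0.24942867]), 'tool_rot': array([ 9.79983434e-01,  1.99076694e-01, -1.58663035e-05, -9.69244205e-04]), 'force': array([-0.45495736,  0.71641216,  0.00422957]), 'ft_torque': array([ 0.00491158,  0.01749872, -0.01407613]), 'gripper_force': 0.0, 'finger_gap': 0.9974302866537261}
```

View pics/scene0.png

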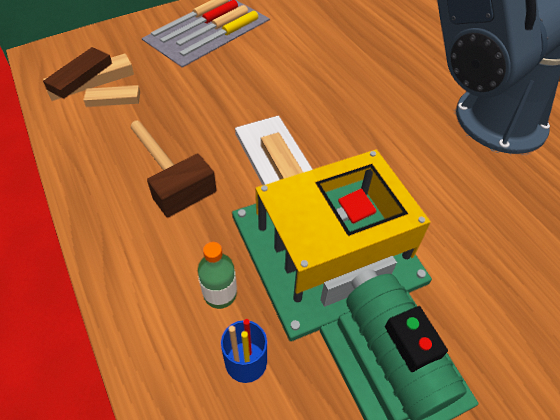

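View pics/side0.png

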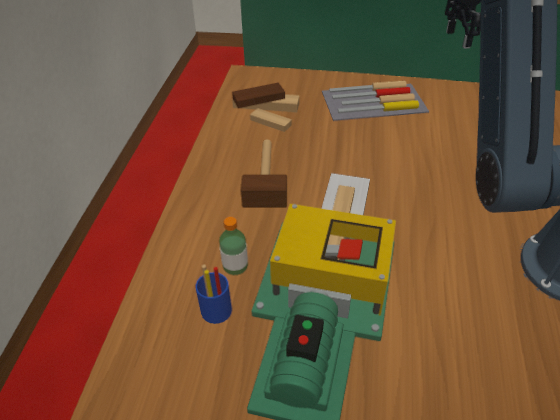

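The scene view shows the machine's motor end facing the cameras. The window hole is at about (317–407, 164–234), the slat tail near (270,138) on the pale tongue, and the mallet, glue and tin are on the +x side. Next I measure these by mask and ray.

```bash
cat > h.py <<'E'
import cv2,numpy as np
from station import manip
def ray(cam,px):
    K=cam["K"];k=cam["k1"]
    px=np.asarray(px,float).reshape(-1,2)
    n=cv2.undistortPoints(px.reshape(-1,1,2),K,np.array([k,0,0,0.])).reshape(-1,2)
    T=cam["camera_from_world"];R=T[:3,:3]
    return -R.T@T[:3,3],np.c_[n,np.ones(len(n))]@R
def on_z(cam,px,z):
    o,d=ray(cam,px); return o+d*((z-o[2])/d[:,2])[:,None]
def proj(cam,P):
    T=cam["camera_from_world"]; K=cam["K"]
    return cv2.projectPoints(np.asarray(P,float),cv2.Rodrigues(T[:3,:3])[0],T[:3,3],K,np.array([cam["k1"],0,0,0.]))[0].reshape(-1,2)
def quad(c):
    h=cv2.convexHull(c)
    for e in np.linspace(.01,.15,60):
        a=cv2.approxPolyDP(h,e*cv2.arcLength(h,True),True)
        if len(a)==4:return a.reshape(-1,2)
    return cv2.boxPoints(cv2.minAreaRect(h))
E
python3 - <<'E'
from h import *
np.set_printoptions(precision=4,suppress=True)
for n,x0,y0 in(("scene",370,190),("side",365,240)):
    im=cv2.imread(f"pics/{n}0.png");cam=manip.camera_info(n)
    hsv=cv2.cvtColor(im,cv2.COLOR_BGR2HSV)
    m=cv2.inRange(hsv,(20,180,200),(32,255,255))
    cs,h=cv2.findContours(m,cv2.RETR_CCOMP,cv2.CHAIN_APPROX_NONE)
    hol=max([c for c,hh in zip(cs,h[0]) if hh[3]>=0],key=cv2.contourArea)
    q=quad(hol);P=on_z(cam,q,.126)
    print(n,"hole",q.tolist(),"\n",P,"centre",P.mean(0),"sides",[np.linalg.norm(P[i]-P[i-1]) for i in range(4)])
    out=max(cs,key=cv2.contourArea);q=quad(out);print("outer",q.tolist(),"\n",on_z(cam,q,.126))
    # red pad
    r=cv2.inRange(hsv,(0,200,180),(5,255,255))|cv2.inRange(hsv,(175,200,180),(180,255,255))
    k,l,st,ce=cv2.connectedComponentsWithStats(r)
    for i in range(1,k):
        if st[i,4]>30:print("red",st[i],ce[i],on_z(cam,ce[i],.111))
    # tongue / slat
    t=cv2.inRange(hsv,(0,0,170),(180,60,255));w=cv2.inRange(hsv,(10,60,150),(22,140,255))
    for nm,mm,z in(("tongue",t,.02),("slat",w,.045)):
        cs,_=cv2.findContours(mm,cv2.RETR_EXTERNAL,cv2.CHAIN_APPROX_NONE)
        for c in cs:
            if cv2.contourArea(c)>250:
                q=quad(c);print(nm,cv2.contourArea(c),q.tolist(),on_z(cam,q,z)[:,:2].tolist())
big=[cv2.resize(cv2.imread("pics/scene0.png")[105:200,220:320],None,fx=4,fy=4),cv2.resize(cv2.imread("pics/side0.png")[165:260,310:410],None,fx=4,fy=4)]
cv2.imwrite("pics/crop.png",np.hstack(big))
E
```

```text
scene hole [[372, 163], [408, 214], [348, 236], [314, 182]] 
 [[0.4277 0.0591 0.126 ]
 [0.4391 0.1713 0.126 ]
 [0.5437 0.1619 0.126 ]
 [0.5349 0.0499 0.126 ]] centre [0.4863 0.1105 0.126 ] sides [np.float64(0.10755425681850778), np.float64(0.11278817142261434), np.float64(0.1049959441651998), np.float64(0.11235093673850773)]
outer [[376, 150], [429, 222], [298, 270], [256, 187]] 
 [[0.4042 0.0377 0.126 ]
 [0.4195 0.1985 0.126 ]
 [0.6374 0.1771 0.126 ]
 [0.6218 0.0163 0.126 ]]
red [204   0  34  18 197] [220.5635   8.4924] [[ 0.4466 -0.5158  0.111 ]]
red [    0    48   115   372 21359] [ 37.1972 293.5517] [[0.9786 0.0346 0.111 ]]
red [339 189  37  33 684] [356.9532 204.8231] [[0.4909 0.1116 0.111 ]]
red [419 338  13  12 112] [425.1071 343.1071] [[0.5385 0.3452 0.111 ]]
tongue 482.5 [[396, 262], [365, 280], [324, 282], [391, 256]] [[0.44862352290787505, 0.19223711631878326], [0.5146449225517492, 0.1957292297717333], [0.576167483883547, 0.16723560955690692], [0.4491461346561615, 0.17863423642098442]]
tongue 1735.0 [[278, 116], [311, 169], [265, 183], [235, 128]] [[0.4551126337811114, -0.
[... 273 characters left out ...]
6, -0.14895107483206793], [0.5002283070277505, -0.038180471747269296], [0.5385370920830985, -0.04161560697499522]]
slat 506.0 [[133, 122], [140, 123], [172, 165], [161, 166]] [[0.7378934790013626, -0.31160042255149356], [0.7260954582947841, -0.30192891910928765], [0.7086677901737216, -0.16371166297154205], [0.7279140425679865, -0.171009349443781]]
slat 522.0 [[137, 86], [136, 96], [84, 100], [87, 88]] [[0.6951158074762251, -0.4182229225638835], [0.7073928998338608, -0.3868702993939577], [0.8110279872802094, -0.4288411313592905], [0.7952492820950762, -0.46564555046775646]]Traceback (most recent call last):
  File "<stdin>", line 8, in <module>
TypeError: 'NoneType' object is not subscriptable
```

Run:
```python
from h import *
np.set_printoptions(precision=4,suppress=True)
n="side"
im=cv2.imread(f"pics/{n}0.png");cam=manip.camera_info(n)
hsv=cv2.cvtColor(im,cv2.COLOR_BGR2HSV)
print("yellow px",hsv[230,300],"slat px",hsv[198,342],"tongue",hsv[185,360],"front",hsv[275,300])
v=int(hsv[230,300,2])
m=cv2.inRange(hsv,(20,150,v-22),(32,255,255)); m=cv2.morphologyEx(m,cv2.MORPH_CLOSE,np.ones((2,2),np.uint8))
cs,h=cv2.findContours(m,cv2.RETR_CCOMP,cv2.CHAIN_APPROX_NONE)
hs=[c for c,hh in zip(cs,h[0]) if hh[3]>=0]
for c in (max(hs,key=cv2.contourArea) if hs else None, max(cs,key=cv2.contourArea)):
    if c is None: continue
    q=quad(c);P=on_z(cam,q,.126);print(q.tolist(),P[:,:2].tolist(),P.mean(0))
w=cv2.inRange(hsv,(10,60,120),(22,150,255))
cs,_=cv2.findContours(w,cv2.RETR_EXTERNAL,cv2.CHAIN_APPROX_NONE)
for c in cs:
    if cv2.contourArea(c)>150: q=quad(c);print("slat",q.tolist(),on_z(cam,q,.045)[:,:2].tolist())
O=np.array([.5316,.1063,0]);X=np.array([.9953,-.0965,0]);Y=np.array([.0965,.9953,0]);Z=np.array([0,0,1])
M=lambda x,y,z:O+X*x+Y*y+Z*z
out=[]
for n,(r0,c0) in(("scene",(105,220)),("side",(165,280))):
    i2=cv2.imread(f"pics/{n}0.png");c=manip.camera_info(n)
    i2=cv2.resize(i2[r0:r0+140,c0:c0+140+70],None,fx=3,fy=3,interpolation=cv2.INTER_CUBIC)
    for L in([(x,y,.126) for x,y in((-122,-82),(100,-82),(100,82),(-122,82))],[(x,y,.126) for x,y in((-92,-50),(2,-50),(2,50),(-92,50))],[(x,y,.045) for x,y in((-20,-258),(20,-258),(20,-150),(-20,-150))],[(x,y,.02) for x,y in((-50,-330),(50,-330),(50,-150),(-50,-150))]):
        p=proj(c,[M(x/1e3,y/1e3,z) for x,y,z in L]); 
        cv2.polylines(i2,[np.int32((p-[c0,r0]+.5)*3)],True,(255,0,255),1)
    out.append(i2[:, :390])
cv2.imwrite("pics/crop.png",np.hstack(out))
```

```text
yellow px [ 24 241 178] slat px [ 17 111 175] tongue [ 20   9 173] front [ 23 216 119]
[[331, 219], [384, 228], [377, 270], [320, 260]] [[0.5328957955628582, 0.05358906011737319], [0.42548800613003357, 0.06425520487204506], [0.43644885588380095, 0.17578341819978416], [0.5436830693383576, 0.16620178790810658]] [0.4846 0.115  0.126 ]
[[290, 205], [396, 221], [388, 281], [272, 261]] [[0.6214526066092573, 0.02402127344555094], [0.40156325824157657, 0.04081361631707103], [0.41578476575088863, 0.19914525296680274], [0.6328694294634649, 0.18152902791880454]] [0.5179 0.1114 0.126 ]
slat [[339, 185], [354, 188], [349, 212], [332, 209]] [[0.5269835850362269, -0.14820610023980962], [0.4904421788567854, -0.14229921556857028], [0.497137512283185, -0.05732894662457655], [0.5365133125516445, -0.06180458691057944]]
slat [[268, 139], [270, 173], [261, 174], [262, 143]] [[0.7298419748004307, -0.31037003045438405], [0.7000183936492943, -0.16989000055334558], [0.7215027940484796, -0.16301766948165952], [0.7425595779145872, -0.2904462283352899]]
slat [[291, 120], [283, 126], [249, 116], [260, 108]] [[0.6814389256948277, -0.40846874810683464], [0.6992250322045784, -0.37620552056574563], [0.8029813437900123, -0.4129787763294447], [0.7795744438093031, -0.4582036886160158]]
slat [[299, 95], [296, 104], [271, 102], [285, 94]] [[0.6765580517134229, -0.5442474837945913], [0.6787357768429017, -0.4932023222796199], [0.7533454204793196, -0.494440086945119], [0.7191177430563429, -0.5444019300911157]]
slat [[414, 99], [381, 101], [380, 96], [412, 93]] [[0.3341646171160615, -0.5715251457532976], [0.4320194412826994, -0.545060174236146], [0.435367798075264, -0.5729586882268513], [0.33904100538691206, -0.6054080793346809]]
slat [[419, 95], [374, 88], [371, 84], [404, 80]] [[0.31827723970163896, -0.5970506399347136], [0.45430559039709006, -0.6172197697910092], [0.46408311845862477, -0.6401225475648421], [0.3616349371230332, -0.6810516263955263]]
```

View pics/crop.png

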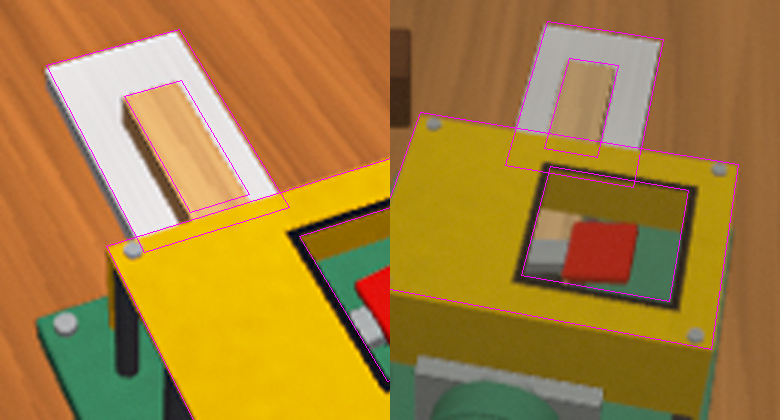

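The overlay fits: plate, window, tongue and slat tail lines agree to about 4 mm between views. The slat tail is at machine y ≈ -258 mm and yaw is -5.5°. I'll rotate so tool x lies along machine +y and shut the jaws.

{"api": "servo_tool", "payload": {
  "rows": [
    [[0,0,-6.83,0,0,0,-1],[0,0,-6.83,0,0,0,-1],[0,0,-6.83,0,0,0,-1],[0,0,-6.83,0,0,0,-1],[0,0,-6.83,0,0,0,-1],[0,0,-6.83,0,0,0,-1],[0,0,-6.83,0,0,0,-1],[0,0,-6.83,0,0,0,-1]]
  ],
  "squeeze": 40
}}

```text
t: 0.77
tcp_pos: [0.2438, -0.575, 0.2497]
tool_rot: [0.777, 0.629, 0.0, -0.001]
force: [-0.1, 0.0, -0.0]
finger_gap: -0.0
gripper_force: 0.0
```

{"api": "servo_tool", "payload": {
  "rows": [
    [[0,0,-6.83,0,0,0,-1],[0,0,0,0,0,0,-1],[0,0,0,0,0,0,-1]]
  ]
}}

```text
t: 1.02
tcp_pos: [0.2438, -0.5752, 0.2499]
tool_rot: [0.742, 0.671, 0.0, -0.0]
force: [0.1, -0.0, -0.4]
finger_gap: 0.003
gripper_force: 0.0
```

```bash
cat >> h.py <<'E'
from scipy.spatial.transform import Rotation as Ro
O=np.array([.5305,.108,0]);A=np.radians(-5.54)
X=np.array([np.cos(A),np.sin(A),0]);Y=np.array([-np.sin(A),np.cos(A),0])
def st():
    s=manip.sense();p=s["tcp_pos"]-O;R=Ro.from_quat(s["tool_rot"]).as_matrix()
    M=np.array([X,Y,[0,0,1]])
    print("t",round(s["t"],2),"machine mm",(M@p*1e3).round(1),"tool axes in machine\n",(M@R).round(3),"F",(M@s["force"]).round(1),"gap",round(s["finger_gap"],2),"q",s["q"].round(2))
E
python3 -c "from h import *;st()"
```

```text
t 1.02 machine mm [-219.4 -707.7  249.9] tool axes in machine
 [[ 0.004  1.    -0.   ]
 [ 1.    -0.004  0.001]
 [ 0.001 -0.    -1.   ]] F [ 0.1 -0.  -0.4] gap 0.0 q [-1.35  0.53  1.43  0.    1.18 -1.25]
```

{"api": "servo_tool", "payload": {
  "rows": [
    [[0,0,0,0.0255,0.0137,0,-1],[0,0,0,0.0255,0.0137,0,-1],[0,0,0,0.0255,0.0137,0,-1],[0,0,0,0.0255,0.0137,0,-1],[0,0,0,0.0255,0.0137,0,-1],[0,0,0,0.0255,0.0137,0,-1],[0,0,0,0.0255,0.0137,0,-1],[0,0,0,0.0255,0.0137,0,-1]]
  ]
}}

```text
t: 1.68
tcp_pos: [0.3733, -0.3817, 0.2502]
tool_rot: [0.742, 0.671, 0.0, -0.0]
force: [0.3, 0.2, -0.9]
finger_gap: 0.001
gripper_force: 0.0
```

{"api": "servo_tool", "payload": {
  "rows": [
    [[0,0,0,0.0255,0.0137,0,-1],[0,0,0,0.0255,0.0137,0,-1],[0,0,0,0.0255,0.0137,0,-1],[0,0,0,0.0255,0.0137,0,-1],[0,0,0,0.0255,0.0137,0,-1],[0,0,0,0.0255,0.0137,0,-1],[0,0,0,0.0255,0.0137,0,-1],[0,0,0,0.0255,0.0137,0,-1]]
  ]
}}

```text
t: 2.35
tcp_pos: [0.5022, -0.1893, 0.2503]
tool_rot: [0.742, 0.671, -0.0, -0.0]
force: [0.5, 0.1, 0.2]
finger_gap: -0.002
gripper_force: 0.0
```

{"api": "servo_tool", "payload": {
  "rows": [
    [[0,0,0,0,0,0.03,-1],[0,0,0,0,0,0.03,-1],[0,0,0,0,0,0.03,-1],[0,0,0,0,0,0.03,-1],[0,0,0,0,0,0,-1],[0,0,0,0,0,0,-1]]
  ]
}}

```text
t: 2.85
tcp_pos: [0.5007, -0.1901, 0.1292]
tool_rot: [0.741, 0.671, -0.001, -0.002]
force: [0.1, 0.3, 0.0]
finger_gap: 0.003
gripper_force: 0.0
```

Run:
```python
from h import *
st()
cv2.imwrite("pics/s1.png",np.hstack([manip.snapshot("scene")[60:360,150:550],manip.snapshot("wrist")[60:360,80:480]]))
```

```text
t 2.85 machine mm [  -0.9 -299.5  129.2] tool axes in machine
 [[ 0.002  1.    -0.004]
 [ 1.    -0.002  0.002]
 [ 0.002 -0.004 -1.   ]] F [0.  0.3 0. ] gap 0.0 q [-0.57  0.59  1.76  0.    0.8  -0.47]
```

View pics/s1.png

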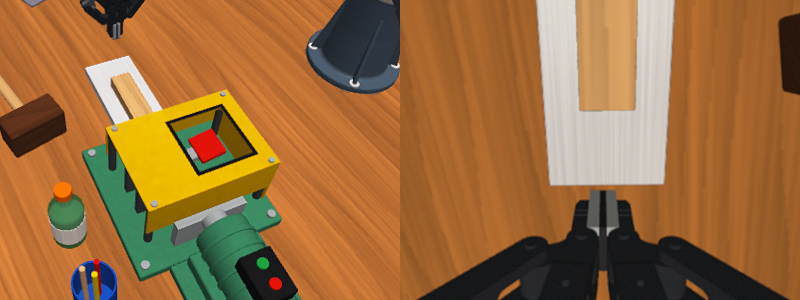

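The wrist view shows the slat's rear edge at crop (579–636, 110), centred on the shut fingers, and the scene view shows the gripper behind the tongue. Next I check numerically.

Run:
```python
from h import *
c=manip.camera_info("scene");s=manip.sense()
print("tip px expected",proj(c,[s["tcp_pos"]+[0,0,-.019]])-[150,60])
w=manip.camera_info("wrist")
for px,z in(((179,110),.045),((236,110),.045),((150,185),.02),((263,184),.02)):
    p=on_z(w,[px[0]+80,px[1]+60],z)[0]-O; print(px,(p@X*1e3).round(1),(p@Y*1e3).round(1))
```

```text
tip px expected [[112.81052617  34.7194537 ]]
(179, 110) -15.9 -262.8
(236, 110) 24.9 -262.9
(150, 185) -44.8 -333.9
(263, 184) 53.6 -333.1
```

{"api": "servo_tool", "payload": {
  "rows": [
    [[0,0,0,0,0.004,0.02,-1],[0,0,0,0,0,0.02,-1],[0,0,0,0,0,0.02,-1],[0,0,0,0,0,0.01,-1],[0,0,0,0,0,0.01,-1],[0,0,0,0,0,0,-1],[0,0,0,0,0,0,-1]]
  ]
}}

```text
t: 3.53
tcp_pos: [0.5061, -0.1914, 0.051]
tool_rot: [0.741, 0.672, 0.0, 0.001]
force: [0.0, 0.6, 1.0]
finger_gap: 0.0
gripper_force: 0.0
```

{"api": "servo_tool", "payload": {
  "rows": [
    [[0,0,0,0.006,0,0,-1],[0,0,0,0.006,0,0,-1],[0,0,0,0.006,0,0,-1],[0,0,0,0.006,0,0,-1],[0,0,0,0.006,0,0,-1],[0,0,0,0.006,0,0,-1],[0,0,0,0.006,0,0,-1],[0,0,0,0,0,0,-1]]
  ]
}}

```text
t: 4.2
tcp_pos: [0.5097, -0.1479, 0.0504]
tool_rot: [0.74, 0.672, 0.0, -0.0]
force: [-0.2, 0.3, -0.1]
finger_gap: 0.002
gripper_force: 0.0
```

```bash
python3 -c "from h import *;st()"
```

```text
t 4.2 machine mm [   4.  -256.7   50.4] tool axes in machine
 [[-0.  1. -0.]
 [ 1.  0.  0.]
 [ 0. -0. -1.]] F [-0.2  0.2 -0.1] gap 0.0 q [-0.49  0.72  1.81  0.    0.61 -0.4 ]
```

{"api": "servo_tool", "payload": {
  "rows": [
    [[0,0,0,0.006,0,0,-1],[0,0,0,0.006,0,0,-1],[0,0,0,0.006,0,0,-1],[0,0,0,0.006,0,0,-1],[0,0,0,0.006,0,0,-1],[0,0,0,0.006,0,0,-1],[0,0,0,0.006,0,0,-1],[0,0,0,0,0,0,-1]]
  ]
}}

```text
t: 4.87
tcp_pos: [0.5133, -0.1058, 0.0502]
tool_rot: [0.74, 0.672, -0.0, -0.001]
force: [0.2, 0.7, 0.1]
finger_gap: 0.001
gripper_force: 0.0
```

{"api": "servo_tool", "payload": {
  "rows": [
    [[0,0,0,0.002,0,0,-1],[0,0,0,0.002,0,0,-1],[0,0,0,0,0,0,-1]]
  ]
}}

```text
t: 5.12
tcp_pos: [0.5138, -0.1029, 0.0501]
tool_rot: [0.741, 0.672, -0.0, -0.001]
force: [0.5, -0.7, -0.0]
finger_gap: -0.001
gripper_force: 0.0
```

{"api": "servo_tool", "payload": {
  "rows": [
    [[0,0,0,0.002,0,0,-1],[0,0,0,0.001,0,0,-1],[0,0,0,0,0,0,-1]]
  ]
}}

```text
t: 5.37
tcp_pos: [0.5142, -0.1002, 0.0502]
tool_rot: [0.741, 0.672, -0.0, -0.0]
force: [-0.0, -0.2, 0.3]
finger_gap: -0.002
gripper_force: 0.0
```

Run:
```python
from h import *
st()
cv2.imwrite("pics/s2.png",np.hstack([cv2.resize(manip.snapshot("scene")[100:250,220:420],None,fx=2,fy=2),manip.snapshot("wrist")[20:320,80:480]]))
```

```text
t 5.37 machine mm [   3.9 -208.8   50.2] tool axes in machine
 [[ 0.001  1.    -0.001]
 [ 1.    -0.001  0.   ]
 [ 0.    -0.001 -1.   ]] F [ 0.  -0.2  0.3] gap -0.0 q [-0.41  0.72  1.83  0.    0.59 -0.31]
```

View pics/s2.png

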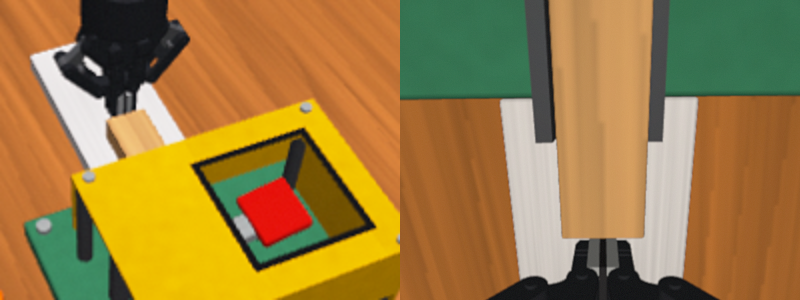

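The slat is pushed cleanly, with its rear edge at the fingertips (crop ~(600,237)) and between the rails. Next I creep on until the force builds.

{"api": "servo_tool", "payload": {
  "rows": [
    [[0,0,0,0.0015,0,0,-1],[0,0,0,0.0015,0,0,-1],[0,0,0,0,0,0,-1]]
  ]
}}

```text
t: 5.72
tcp_pos: [0.5147, -0.0972, 0.0503]
tool_rot: [0.741, 0.672, 0.0, -0.0]
force: [0.7, 0.8, -0.4]
finger_gap: -0.0
gripper_force: 0.0
```

{"api": "servo_tool", "payload": {
  "rows": [
    [[0,0,0,0.0015,0,0,-1],[0,0,0,0,0,0,-1]]
  ]
}}

```text
t: 5.88
tcp_pos: [0.5149, -0.0957, 0.0503]
tool_rot: [0.741, 0.672, 0.0, -0.0]
force: [-0.8, -0.2, -0.7]
finger_gap: 0.002
gripper_force: 0.0
```

{"api": "servo_tool", "payload": {
  "rows": [
    [[0,0,0,0.0015,0,0,-1],[0,0,0,0,0,0,-1]]
  ]
}}

```text
t: 6.05
tcp_pos: [0.5154, -0.0951, 0.0504]
tool_rot: [0.74, 0.672, -0.0, 0.001]
force: [-1.0, -4.2, -1.5]
finger_gap: 0.001
gripper_force: 2.0
```

{"api": "servo_tool", "payload": {
  "rows": [
    [[0,0,0,0.0015,0,0,-1],[0,0,0,0,0,0,-1],[0,0,0,0,0,0,-1],[0,0,0,0,0,0,-1]]
  ]
}}

```text
t: 6.38
tcp_pos: [0.5155, -0.095, 0.0504]
tool_rot: [0.74, 0.672, -0.001, 0.001]
force: [-2.6, -9.5, -1.3]
finger_gap: -0.0
gripper_force: 4.9
```

```bash
python3 -c "from h import *;st()"
```

```text
t 6.38 machine mm [   4.6 -203.6   50.4] tool axes in machine
 [[-0.001  1.     0.001]
 [ 1.     0.001 -0.003]
 [-0.003  0.001 -1.   ]] F [-1.7 -9.7 -1.3] gap -0.0 q [-0.39  0.72  1.83 -0.    0.59 -0.3 ]
```

The slat is solidly home: 9.7 N with no motion, at the expected position. I'll back off, rise and go over the window.

{"api": "servo_tool", "payload": {
  "rows": [
    [[0,0,0,-0.01,0,0,-1],[0,0,0,-0.02,0,0,-1],[0,0,0,0,0,-0.03,-1],[0,0,0,0,0,-0.035,-1],[0,0,0,0,0,-0.035,-1],[0,0,0,0,0,-0.035,-1],[0,0,0,0,0,-0.035,-1],[0,0,0,0,0,-0.03,-1]]
  ]
}}

```text
t: 7.05
tcp_pos: [0.5121, -0.1226, 0.2527]
tool_rot: [0.741, 0.672, 0.001, 0.0]
force: [0.9, -0.0, -0.2]
finger_gap: -0.001
gripper_force: 0.0
```

{"api": "servo_tool", "payload": {
  "rows": [
    [[0,0,0,0,0,0,-1],[0,0,0,0.033,-0.007,0,-1],[0,0,0,0.033,-0.007,0,-1],[0,0,0,0.033,-0.007,0,-1],[0,0,0,0.033,-0.007,0,-1],[0,0,0,0.033,-0.007,0,-1],[0,0,0,0.033,-0.007,0,-1],[0,0,0,0.033,-0.004,0,-1]]
  ]
}}

```text
t: 7.72
tcp_pos: [0.4871, 0.1133, 0.2496]
tool_rot: [0.741, 0.672, -0.001, -0.001]
force: [0.3, -1.2, 0.7]
finger_gap: -0.002
gripper_force: 0.0
```

{"api": "servo_tool", "payload": {
  "rows": [
    [[0,0,0,0,0,0.03,-1],[0,0,0,0,0,0.03,-1],[0,0,0,0,0,0,-1],[0,0,0,0,0,0,-1],[0,0,0,0,0,0,-1]]
  ]
}}

```text
t: 8.13
tcp_pos: [0.4893, 0.1113, 0.1908]
tool_rot: [0.741, 0.672, 0.0, -0.0]
force: [0.1, 0.4, 0.4]
finger_gap: -0.002
gripper_force: 0.0
```

Run:
```python
from h import *
st()
w=manip.camera_info("wrist");im=manip.snapshot("wrist");sc=manip.snapshot("scene")
for n,i,c in(("wrist",im,w),("scene",sc,manip.camera_info("scene"))):
    hsv=cv2.cvtColor(i,cv2.COLOR_BGR2HSV);r=cv2.inRange(hsv,(20,180,90),(32,255,255))
    print(n,"window px",proj(c,[O+X*x/1e3+Y*y/1e3+[0,0,.126] for x,y in((-89,-53),(5,-53),(5,47),(-89,47))]).round().tolist())
cv2.imwrite("pics/s3.png",np.hstack([cv2.resize(sc[100:310,220:486],None,fx=1.5,fy=1.5)[:, :399],cv2.resize(im,(400,300))[:315]][0:1]))
cv2.imwrite("pics/s3w.png",im)
```

```text
t 8.13 machine mm [-41.4  -0.7 190.8] tool axes in machine
 [[ 0.001  1.     0.   ]
 [ 1.    -0.001  0.   ]
 [ 0.     0.    -1.   ]] F [0.  0.4 0.4] gap -0.0 q [0.   0.45 1.8  0.   0.89 0.1 ]
wrist window px [[219.0, 296.0], [346.0, 296.0], [356.0, 161.0], [208.0, 162.0]]
scene window px [[369.0, 167.0], [318.0, 183.0], [347.0, 231.0], [401.0, 212.0]]
```

View pics/s3w.png

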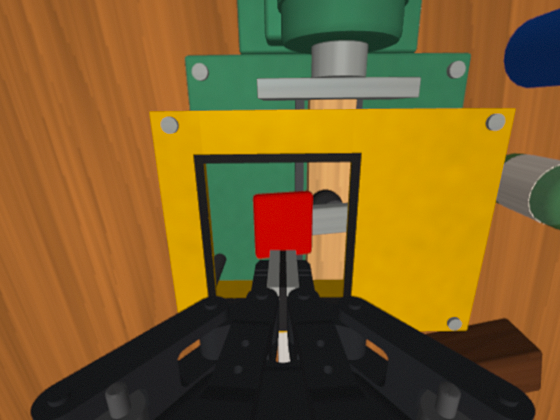

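View pics/s3.png

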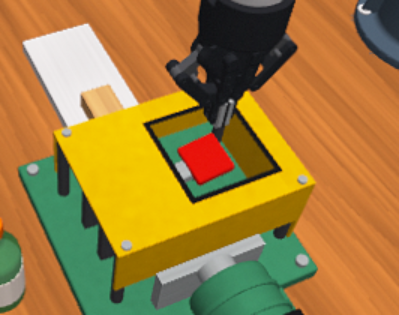

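The wrist view shows the window's inner edges at columns 205–352 and top row 162, within ~3 px of the prediction. The red pad is centred at ~(283,225) and the slat end touches the stop. Next I descend through the window.

{"api": "servo_tool", "payload": {
  "rows": [
    [[0,0,0,-0.001,-0.002,0.015,-1],[0,0,0,0,0,0.015,-1],[0,0,0,0,0,0.015,-1],[0,0,0,0,0,0,-1],[0,0,0,0,0,0,-1]]
  ]
}}

```text
t: 8.65
tcp_pos: [0.4872, 0.1104, 0.146]
tool_rot: [0.741, 0.672, 0.0, 0.0]
force: [0.6, 0.3, -0.0]
finger_gap: 0.001
gripper_force: 0.0
```

{"api": "servo_tool", "payload": {
  "rows": [
    [[0,0,0,0,0,0.005,-1],[0,0,0,0,0,0.005,-1],[0,0,0,0,0,0.004,-1],[0,0,0,0,0,0.004,-1],[0,0,0,0,0,0,-1]]
  ]
}}

```text
t: 9.07
tcp_pos: [0.4862, 0.1108, 0.1269]
tool_rot: [0.741, 0.672, -0.0, -0.0]
force: [-0.9, -0.4, 0.7]
finger_gap: -0.002
gripper_force: 0.2
```

{"api": "servo_tool", "payload": {
  "rows": [
    [[0,0,0,0,0,0.004,-1],[0,0,0,0,0,0.004,-1],[0,0,0,0,0,0.003,-1],[0,0,0,0,0,0.003,-1],[0,0,0,0,0,0,-1]]
  ]
}}

```text
t: 9.48
tcp_pos: [0.4864, 0.1108, 0.1126]
tool_rot: [0.741, 0.672, -0.0, -0.0]
force: [-0.6, -0.3, -0.0]
finger_gap: -0.001
gripper_force: 0.0
```

{"api": "servo_tool", "payload": {
  "rows": [
    [[0,0,0,0,0,0.003,-1],[0,0,0,0,0,0.003,-1],[0,0,0,0,0,0,-1],[0,0,0,0,0,0,-1]]
  ]
}}

```text
t: 9.82
tcp_pos: [0.4877, 0.1107, 0.1071]
tool_rot: [0.741, 0.672, 0.001, 0.001]
force: [0.0, -0.4, 0.1]
finger_gap: 0.001
gripper_force: 0.0
```

{"api": "servo_tool", "payload": {
  "rows": [
    [[0,0,0,0,0,0.002,-1],[0,0,0,0,0,0,-1]]
  ]
}}

```text
t: 9.98
tcp_pos: [0.4878, 0.1107, 0.1069]
tool_rot: [0.741, 0.672, 0.001, 0.001]
force: [-1.5, 0.2, 15.6]
finger_gap: -0.0
gripper_force: 7.6
```

Run:
```python
from h import *
st()
cv2.imwrite("pics/s4.png",np.hstack([cv2.resize(manip.snapshot("scene")[130:270,290:430],(400,400)),cv2.resize(manip.snapshot("side")[200:290,310:400],(400,400))]))
```

```text
t 9.98 machine mm [-42.7  -1.5 106.9] tool axes in machine
 [[ 0.     1.     0.003]
 [ 1.    -0.     0.   ]
 [ 0.     0.003 -1.   ]] F [-1.5  0.1 15.6] gap -0.0 q [-0.    0.6   1.87 -0.    0.68  0.1 ]
```

View pics/s4.png

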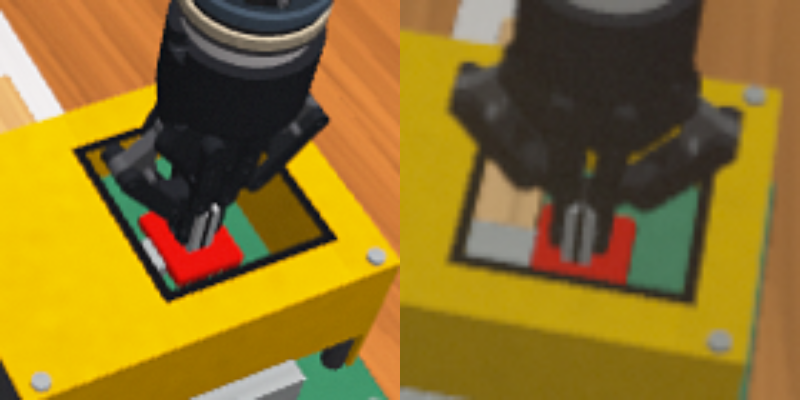

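The fingertips rest on the pad, which is solid at 15.6 N with the tip at 88 mm, so the lever is at its end. I'll hold briefly, then rise straight out.

{"api": "servo_tool", "payload": {
  "rows": [
    [[0,0,0,0,0,0.001,-1],[0,0,0,0,0,0,-1],[0,0,0,0,0,-0.004,-1],[0,0,0,0,0,-0.01,-1],[0,0,0,0,0,-0.02,-1],[0,0,0,0,0,-0.03,-1],[0,0,0,0,0,-0.03,-1],[0,0,0,0,0,-0.03,-1]]
  ]
}}

```text
t: 10.75
tcp_pos: [0.4869, 0.1106, 0.2295]
tool_rot: [0.741, 0.672, -0.0, 0.0]
force: [0.2, -1.1, -0.6]
finger_gap: 0.002
gripper_force: 0.0
```

{"api": "servo_tool", "payload": {
  "rows": [
    [[0,0,0,0,0,-0.03,-1],[0,0,0,-0.02,0,0,-1],[0,0,0,-0.04,0,0,-1],[0,0,0,-0.04,0,0,-1],[0,0,0,-0.04,0,0,-1],[0,0,0,0,0,0,-1],[0,0,0,0,0,0,-1],[0,0,0,0,0,0,-1]]
  ]
}}

```text
t: 11.42
tcp_pos: [0.4732, -0.0286, 0.2583]
tool_rot: [0.741, 0.671, 0.0, -0.0]
force: [0.1, 0.7, -0.7]
finger_gap: -0.006
gripper_force: 0.0
```

Run:
```python
from h import *
st()
cv2.imwrite("pics/s5.png",np.hstack([manip.snapshot("wrist")[0:300,80:480],cv2.resize(manip.snapshot("side")[140:290,260:460],(400,300))]))
```

```text
t 11.42 machine mm [ -43.8 -141.5  258.3] tool axes in machine
 [[ 0.002  1.     0.   ]
 [ 1.    -0.002  0.001]
 [ 0.001  0.    -1.   ]] F [-0.   0.7 -0.7] gap -0.01 q [-0.3   0.31  1.79  0.    1.04 -0.2 ]
```

View pics/s5.png

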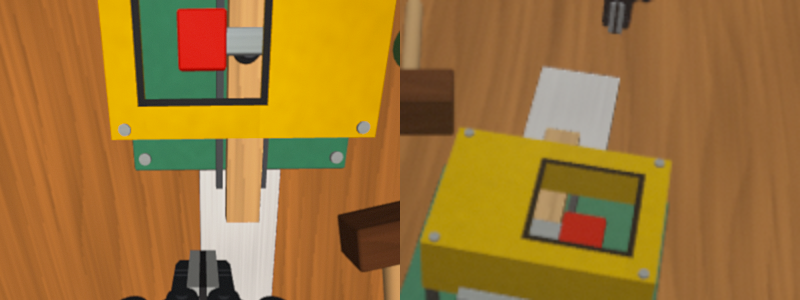

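The pad stays down, the slat is straight in its channel with its tail at crop (243,222), and the robot is clear. I'll hand it in.

```bash
python3 -c "
from station import manip
print(manip.sign_off())"
```

```text
the job is handed in; nothing more can be done
None
```

The job is handed in: the slat is home against the end stop (9.7 N at the stop), the lever is pressed to its end (15.6 N, pad at 88 mm) and stayed down, and the arm is clear; the sign-off gave no verdict.

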